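# Snap the fuse-bay cover home and keep pressing

### The arm

A 7-joint arm with a two-finger parallel gripper is mounted at the origin on the work surface. World frame = base frame: x ahead of the robot, y to its left, z up, the work surface at z = 0. Lengths are in mm, angles in rad, forces in N, time in s.
With the tool pointing down it reaches from about 425 to 825 mm from the base axis. Payload 3.6 kg.
Tool frame: the origin (TCP) lies on the centre line of the jaws, within the pads' length; the fingertips stand 17 mm ahead of it and the grasp point (between the pads) lies 2 mm behind it; z points along the fingers, y is the line along which they close (so a half turn about z gives the same grasp; the last joint's range is limited). The gripper opens to 85 mm and grips with 20 to 120 N. Pads are 22 mm wide; open, the fingers measure 114 mm over their backs; the gripper's body (76 mm by 85 mm) begins 54 mm behind the grasp point. The pads swing forward as they close: fully open they stand 13 mm farther back than shut.
Start: joints at [1.248, 0.615, -0.013, 1.423, 0.008, 1.103, -0.04], TCP at [190.112, -621.546, 219.697] pointing down, gripper open.
Joint ranges: [-3.12, 3.12], [-0.3, 2.06], [-1.34, 1.32], [0.26, 2.42], [-1.36, 4.5], [0.01, 1.98], [-2.84, 2.84]. Speed limits (rad/s): [2.79, 2.79, 3.14, 3.14, 3.14, 3.14, 3.14].

### API

Orientations are given as a unit quaternion [w, x, y, z].
In Python, from bench import read_state, imaging, arm gives the robot as it stands.
- The arm moves only by the shell command python3 -m creep 'ROWS'. ROWS is JSON, a list of rows, each a list of 7 numbers: the turn, a rotation vector about the world's x, y, z in rad, then the shift along the world's x, y, z in mm, then the opening, from -1 (shut) to 1 (fully open). In form: [[wx, wy, wz, dx, dy, dz, claw], ...]. A call has 1 to 12 rows; each row is the pose to reach, as a shift and turn from the pose commanded when the call began; what a row does not reach only later rows make up. A row lasts 1/8 s, in which the tool goes at most 62.5 mm and 10.7 degrees, less where a joint would pass 70% of its speed; a pose out of reach is approached as far as the arm can. A call with a gripper value outside its range is refused whole. The fingers move at their own pace and stop on an object; the grip force is fixed at half the most. Time passes only in rows, so rows that repeat a pose let the fingers close. It gives the time, the measured TCP pose, the force, the opening and the grip force at its end, in the units of the state.
- read_state(): the state, without advancing time (a new reading comes with each control period).
- imaging.grab_frame(name): name is "side" or "top" or "wrist"; returns a dict with "image" (384x512x3 uint8, red, green, blue), "depth" (384x512 float32, mm along the optical axis (not along the pixel's ray), 0 where there is no reading), "K" (3x3 intrinsics, pixels), "k1" (the pictures are not rectified: a ray, as slopes to the right and down, at radius r is drawn at 1 + k1 r^2 times it, then the intrinsics apply), "cam_to_world" (4x4, takes a point from camera to world coordinates). Camera axes: x right, y down, z forward; pixel columns grow to the right and rows downward; lengths in mm; the calibration is good to about 2 mm. A picture is of the moment at which its call begins.
- arm.close_job(): hands the job in; it is judged then, once.
The state is a dict: "t": time; "q": joint angles; "qd": joint speeds; "effort": joint torques, N m; "position": TCP position; "ee_rot": TCP orientation; "force": force on the tool from outside, world axes, zero at the start; "moment": the same for the moment, N m; "grip_width": finger opening in mm; "finger_force": force on a finger pad.
Only numpy, scipy, OpenCV 4.12 (cv2) and the standard library are available. Lean on these libraries where they do the work, as an engineer would, in place of code of your own. Each camera call takes 0.05 s, during which the arm holds its last target. There are 200 camera calls.

### The job

Lift the oblong fuse-bay cover with the finger rib off the parts turntable and press it squarely into the open fuse bay of the power unit until both clips snap over its ends. Then keep pressing, firmly enough to squeeze the sprung pad under it clearly further than the clips alone do, and finish like that: the program ends with the gripper still pressing the cover down. Do not knock the other parts off the turntable and leave the things on the bench where they are.

Things in the scene. Friction and masses are not known exactly. Their poses are not given: they have to be found in the camera images.
- cover: Loose fuse-bay cover, black plastic, about 60 g, flat on the turntable, rib up. Origin: centre of its underside; z up, x along its length; same after half a turn about z. Skirt 48 (x) x 44 x 11.5 mm high; on it a flange 69 x 44 x 2.5 mm overhanging the skirt 10.5 mm at each end; its flat top is 14 mm above the origin. On that, in the middle, the finger rib, 40 (x) x 12 (y) x 26 mm high.
- turntable: Round parts turntable. This body is its fixed foot, origin at its centre on the bench; it does not turn. The white disc on it (radius 110 mm, top face 30 mm above the bench) turns freely about the vertical through the origin at the least sideways touch. Cover, heat sink and dial lie on it; its marks mean nothing.
- heatsink: Loose finned dark heat sink, 30 x 30 x 16 mm, on the turntable. Origin at centre of underside. It may ride round with the disc but must stay on it.
- dial: Loose round dial knob, 30 mm diameter, 18 mm high, on the turntable. Origin at centre of underside. It may ride round with the disc but must stay on it.
- chassis: Open power unit, fixed: aluminium plate 240 (x) x 200 (y) x 3 mm; upright panel 73 mm high on its -x edge; steel caged supply 43 mm high along +y (inner face 59 mm from the centre line); circuit board with parts up to 25 mm high along -y. Origin: centre of the plate's underside, on the bench. The grey fuse bay's centre is 20 mm to +x of it.
- bay (a point): Centre of the fuse bay, at the top face of its relaxed sprung pad, 20 mm above the bench; x along the bay's length, z up. The cover's x goes along this x, either way round. The opening clears the skirt by 4.5 mm at each end and 2.5 mm at each side; side walls (+-y) rise 8 mm above this point and end walls 5.5 mm, all with 45 degree lead-ins 5 mm wide. A sprung clip stands at each end (+-x).
- pad (a joint): How far the rubber-faced sprung pad in the bay is pressed down, m: 0 relaxed, about 0.0015 (4 to 5 N) when the clips alone hold the cover, whose origin is then 1.5 mm below bay; 0.005 on its stop (15 N). Spring 3 N/mm.
- clip_a (a joint): Outward shift of the clip at the bay's +x end, m: 0 relaxed, about 0.0065 as the flange passes, near 0 again once snapped over it. Spring 0.35 N/mm, 1 N preload. Nose 24 mm wide (y), tip 28 mm from the bay's centre, flat underside 12.5 mm above bay; from the tip a guide slopes outwards 12 mm, up to 35 mm above bay.
- clip_b (a joint): Same for the clip at the -x end. Behaviour when pushing the cover down: the flange meets the guides with the cover's origin about 14 mm above bay, the force climbs to some 8 to 15 N, falls suddenly as the flange passes the tips, and the noses snap over it 1.5 to 2 mm below bay.
- multimeter: Blue handheld multimeter, 150 x 78 x 36 mm, lying on the bench beyond the work. Origin at centre of underside. Leave it where it stands.
- solder_reel: Steel solder reel standing on the bench between turntable and power unit, 52 mm diameter, 40 mm high. Origin at centre of underside. Leave it where it stands.
- capacitor: Black can capacitor standing on the bench between turntable and power unit, 25 mm diameter, 45 mm high. Origin at centre of underside. Leave it where it stands.
- screwdriver: Screwdriver with red handle, some 200 mm long, lying on the left of the bench. Leave it where it stands.
- parts_bin: Open blue bin, 140 x 100 x 60 mm, on the right of the bench. Origin at centre of underside. Leave it where it stands.
Things that resemble listed ones, but are neither listed nor needed, are in the scene too. What is shaped like the cover but orange is not meant.

How it is judged (in metres and radians):
On the way, in this order (a step that is already met when the one before it is completed fails the run):
1. the cover is lifted clear of the turntable in the gripper (height (world z) of cover above 0.05 m and contact force between cover and the fingers above 0.3 N and contact force between cover and turntable below 0.05 N), for 0.1 s.
2. the cover sits in the bay with both clips snapped over its ends (horizontal distance between cover and bay below 0.006 m and angle between the x axis of cover and the x axis of bay, either way round below 0.12 rad and angle between cover's own z axis and vertical below 0.07 rad and value of joint each of clip_a, clip_b below 0.0012 m and z of cover in the frame of bay below -0.0011 m), for 0.1 s.
At the end, for the whole second after the job is handed in: Cover in the bay (within 6 mm, 0.12 rad, tilt under 0.07 rad), both clips back within 1.2 mm of rest over its ends, its underside at least 1.8 mm below the relaxed pad's face, and the gripper still pressing it so that it bears on the pad with more than 7 N (the clips alone give 4 to 5 N) (horizontal distance between cover and bay below 0.006 m and angle between the x axis of cover and the x axis of bay, either way round below 0.12 rad and angle between cover's own z axis and vertical below 0.07 rad and value of joint each of clip_a, clip_b below 0.0012 m and z of cover in the frame of bay below -0.0018 m and contact force between cover and pad_c0 above 7 N and contact force between the fingers and cover above 2 N); the arm keeps its last pose, push and grip.
It fails at once if a thing on the bench is shifted by more than 30 mm (distance of any of multimeter, solder_reel, capacitor, screwdriver, parts_bin from where it was at the start of the episode above 0.03 m).
It fails at once if the heat sink or the dial is knocked off the turntable (height (world z) of any of heatsink, dial below 0.02 m).
It also fails if it takes over 64 s, if anything falls off the work surface, if the arm or the gripper's body presses on something with over 40 N, if the wrist force passes 120 N, or if a joint passes its speed limit or range.

## Working session

There is one attempt and no reset: what is moved stays moved. The work goes in short steps, Python scripts to look and compute and a shell command to move; the robot and the scene stay as the last step left them, time stands still between calls to the robot, and variables do not carry over. Pictures are saved under pics/ and viewed, at most 10 in all, crops included, and the job is handed in when it is done.

```bash
mkdir -p pics; cat > h.py <<'E'
import numpy as np, cv2
from bench import read_state, imaging, arm
def grab(n):
    f=imaging.grab_frame(n); np.savez('/tmp/'+n+'.npz',**{k:np.array(v) for k,v in f.items()}); return f
def load(n): return dict(np.load('/tmp/'+n+'.npz'))
def rays(f,px):
    px=np.asarray(px,float).reshape(-1,2); K=f['K']
    d=np.c_[(px[:,0]-K[0,2])/K[0,0],(px[:,1]-K[1,2])/K[1,1]]; u=d.copy(); k=float(f['k1'])
    for _ in range(20): u=d/(1+k*(u**2).sum(1,keepdims=True))
    T=f['cam_to_world']; return T[:3,3],np.c_[u,np.ones(len(u))]@T[:3,:3].T
def onplane(f,px,z):
    o,d=rays(f,px); return o+d*((z-o[2])/d[:,2])[:,None]
def cloud(f):
    h,w=f['depth'].shape; vv,uu=np.mgrid[:h,:w]
    o,d=rays(f,np.c_[uu.ravel(),vv.ravel()])
    P=o+d*f['depth'].reshape(-1,1); P[f['depth'].ravel()==0]=np.nan
    return P.reshape(h,w,3)
def save(f,name): cv2.imwrite('pics/'+name,f['image'][:,:,::-1])
E
python3 - <<'E'
from h import *
s=read_state(); print(s)
ims=[]
for n in ['side','top','wrist']:
    f=grab(n); print(n,f['cam_to_world'].round(3).tolist(),f['K'].tolist(),f['k1'],(f['depth']>0).mean()); ims.append(f['image'])
a=np.vstack([np.hstack(ims[:2]),np.hstack([ims[2],ims[2]*0])])
cv2.imwrite('pics/a.png',cv2.resize(a,(800,600),interpolation=cv2.INTER_AREA)[:,:,::-1])
E
```

```text
{'t': 0.0, 'q': array([ 1.24751494,  0.6159126 , -0.0126015 ,  1.42488636,  0.00808205,
        1.1033791 , -0.04038279]), 'qd': array([ 9.69753208e-04,  4.80930220e-04,  1.76470690e-03,  2.69883693e-04,
        7.41071755e-05, -1.34284490e-04,  9.01131416e-04]), 'effort': array([ 1.84679084e-04, -4.69218814e+01,  2.58924309e-01, -1.71037173e+01,
        9.94059141e-03,  9.65279352e-03,  4.98016817e-06]), 'position': array([ 189.86584904, -620.83478263,  218.54665022]), 'ee_rot': array([-1.25167600e-03,  9.89004808e-01,  1.47877930e-01, -2.01528499e-04]), 'force': array([-0.04689765,  0.82029046,  0.70412067]), 'moment': array([0.01793434, 0.06025972, 0.02940532]), 'finger_force': 0.0, 'grip_width': 85.45859745230966}
side [[-0.97, -0.176, 0.169, 338.291], [-0.244, 0.744, -0.622, 818.374], [-0.017, -0.644, -0.765, 1056.135], [0.0, 0.0, 0.0, 1.0]] [[456.3171770366456, 0.0, 257.56673328700725], [0.0, 456.3171770366456, 191.96769163813494], [0.0, 0.0, 1.0]] -0.0038788534566616033 0.9960225423177084
top [[-0.037, -0.979, 0.2, 209.13], [-0.999, 0.035, -0.013, -2.072], [0.005, -0.2, -0.98, 1710.713], [0.0, 0.0, 0.0, 1.0]] [[475.88471039332916, 0.0, 261.4827600158628], [0.0, 475.88471039332916, 196.5625904005387], [0.0, 0.0, 1.0]] -0.16169705087415645 0.9960072835286459
wrist [[0.292, -0.91, -0.295, 265.293], [-0.956, -0.279, -0.087, -599.519], [-0.003, 0.307, -0.952, 372.515], [0.0, 0.0, 0.0, 1.0]] [[335.29142608932773, 0.0, 256.9858236422314], [0.0, 335.29142608932773, 189.40625332152413], [0.0, 0.0, 1.0]] -0.07858675691098978 0.9961090087890625
```

View pics/a.png

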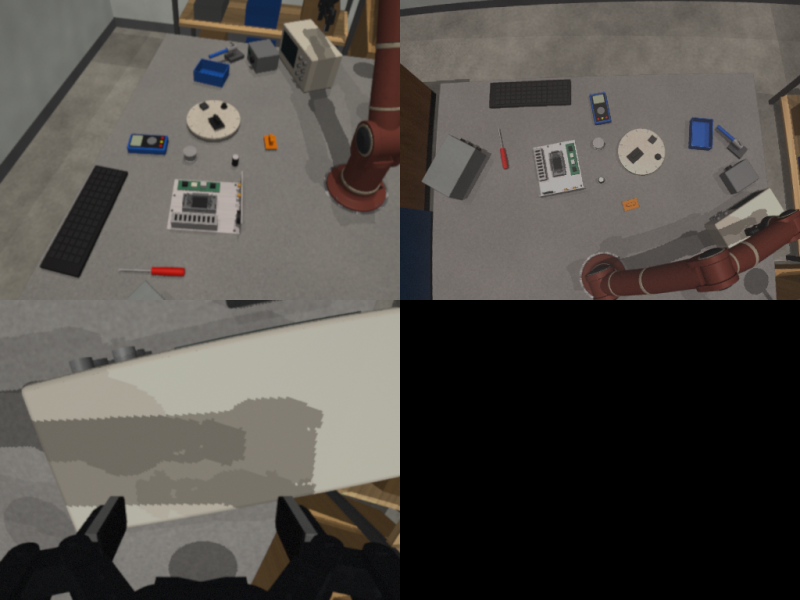

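The side view (upper left) shows the turntable at about (213,120) in the composite with three dark parts on it. The chassis is at (205,205), the orange decoy at (270,143), the reel at (190,153) and the capacitor at (235,160). In the top view the turntable is at (641,151) and the chassis at (559,168). I'll enlarge both.

```bash
python3 - <<'E'
from h import *
s=load('side');t=load('top')
A=cv2.resize(s['image'][115:190,225:325],(400,300),interpolation=cv2.INTER_CUBIC)
B=cv2.resize(t['image'][155:230,260:360],(400,300),interpolation=cv2.INTER_CUBIC)
C=cv2.resize(s['image'][215:305,205:325],(400,300),interpolation=cv2.INTER_CUBIC)
D=cv2.resize(t['image'][175:253,165:269],(400,300),interpolation=cv2.INTER_CUBIC)
cv2.imwrite('pics/b.png',np.vstack([np.hstack([A,B]),np.hstack([C,D])])[:,:,::-1])
for n,f in(('side',s),('top',t)):
    P=cloud(f)
    d=f['image'].astype(int).max(2)<75
    z=P[...,2]; m=(d&(z>32)&(z<100)&(P[...,0]>400)&(P[...,0]<800)&(np.abs(P[...,1])<450)).astype(np.uint8)
    k,l,st,c=cv2.connectedComponentsWithStats(m)
    for i in range(1,k):
        if st[i,4]>15: q=P[l==i]; print(n,c[i].round(),st[i,4],np.median(q,0).round(),q[:,2].max().round(1))
f=t;P=cloud(f); im=f['image']; hsv=cv2.cvtColor(im,cv2.COLOR_RGB2HSV)
m=((P[...,2]>20)&(P[...,2]<45)&(im.min(2)>140)).astype(np.uint8)
k,l,st,c=cv2.connectedComponentsWithStats(m)
for i in range(1,k):
    if st[i,4]>60: print('white',c[i].round(),st[i],P[l==i].mean(0).round())
E
```

```text
side [261. 136.] 63 [ 611. -241.   43.] 51.0
side [286. 135.] 38 [ 531. -260.   43.] 51.7
side [276. 156.] 221 [ 540. -151.   46.] 74.3
side [194. 181.] 273 [758.  -6.  36.] 43.1
side [242. 254.] 37 [550. 210.  41.] 55.1
side [268. 256.] 35 [485. 198.  41.] 51.8
top [256. 142.] 218 [754.  -9.  36.] 48.5
top [373. 177.] 35 [ 605. -431.   42.] 51.8
top [323. 178.] 38 [ 609. -248.   40.] 51.0
top [300. 198.] 213 [ 536. -162.   45.] 74.6
top [330. 200.] 39 [ 527. -268.   44.] 53.2
white [308. 194.] [ 279  165   60   58 2166] [ 557. -193.   30.]
```

View pics/b.png

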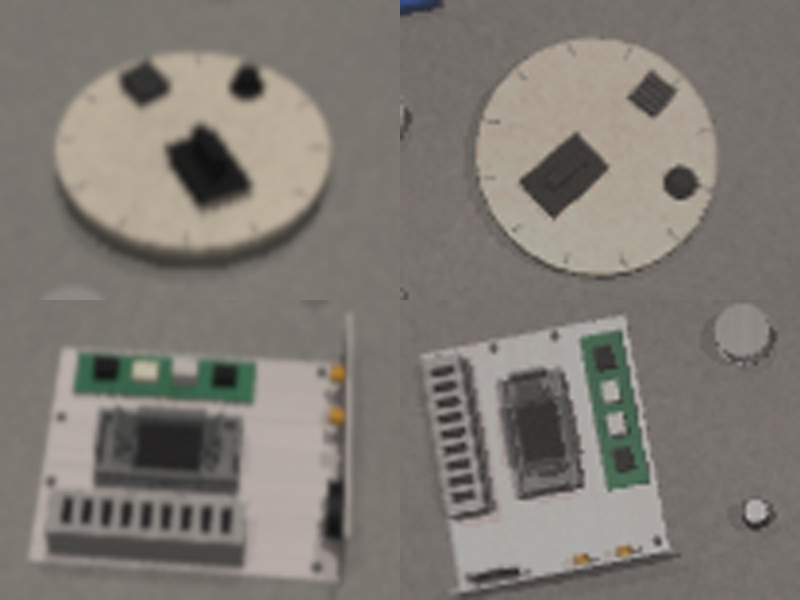

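Candidates for the cover: the black oblong with a rib on the disc (crop A about (207,165), side pixel (276,156)), and the orange look-alike at side pixel (346,183). The black one fits: it has the rib, it is black, and it lies on the turntable. The dark squares at (261,136) and (286,135) are the heat sink and the dial. The crop confirms this. The cover yaw is about -48° and the bay yaw about +9°, with the panel at world -x and the cage at +y. I'll move above the cover and turn to yaw +132°.

```bash
python3 -m creep '[[0,0,0,0,0,60,1],[0,0,0.18,30,50,60,1],[0,0,0.36,65,90,60,1],[0,0,0.54,100,135,60,1],[0,0,0.72,135,180,60,1],[0,0,0.9,170,228,60,1],[0,0,1.08,205,275,60,1],[0,0,1.26,240,322,60,1],[0,0,1.44,275,370,60,1],[0,0,1.62,310,420,60,1],[0,0,1.8,348,465,60,1],[0,0,1.98,348,465,60,1]]'; python3 -m creep '[[0,0,0,0,0,0,1],[0,0,0,0,0,0,1]]'
python3 - <<'E'
from h import *
s=read_state(); print(s['q'],s['position'],s['ee_rot'],s['force'])
f=grab('wrist'); save(f,'c.png')
E
```

```text
t: 1.65
position: [540.7, -149.6, 279.8]
ee_rot: [-0.0, 0.411, 0.911, 0.002]
force: [-0.2, -0.3, -0.8]
grip_width: 85.2
finger_force: 0.0
t: 1.9
position: [537.5, -157.8, 279.4]
ee_rot: [-0.0, 0.421, 0.907, -0.0]
force: [-0.1, -0.3, -0.0]
grip_width: 85.3
finger_force: 0.0
[ 0.63172328  0.47546737 -0.60108704  1.58573867  0.28569956  1.17034226
  0.67115926] [ 537.47554804 -157.8482709   279.38601635] [-3.22331930e-04  4.21227567e-01  9.06954797e-01 -4.78260754e-04] [-0.07674173 -0.34651918 -0.03335436]
```

View pics/c.png

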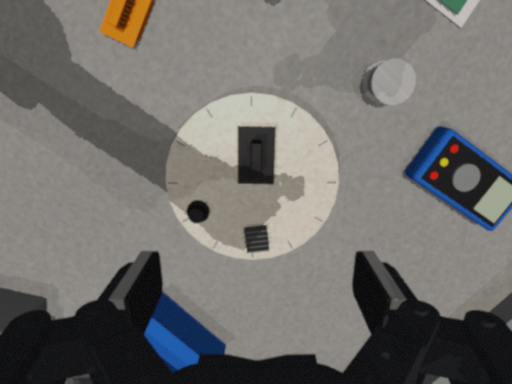

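The wrist view shows the cover at (256,155) with its rib vertical in the picture, the dial at (199,211), and the heat sink at (256,238). The jaw line is already across the rib. Next I'll measure the pose.

```bash
cat > m.py <<'E'
from h import *
import sys
def cover(f,zt,near=None):
    im=f['image']; m=((im.max(2)<70)).astype(np.uint8); P=cloud(f)
    m&=((P[...,2]>zt-12)&(P[...,2]<zt+45)).astype(np.uint8)
    k,l,st,c=cv2.connectedComponentsWithStats(m)
    x=[onplane(f,c[i],zt)[0] for i in range(k)]
    i=min((i for i in range(1,k) if st[i,4]>300),key=lambda i:np.hypot(*(x[i][:2]-near)))
    q=P[l==i]; z=q[:,2]; 
    def rect(pts): (cx,cy),(w,h),a=cv2.minAreaRect(pts.astype(np.float32)); a=a if w>h else a+90; return np.round([cx,cy,w,h,(a+90)%180-90],1)
    rib=q[z>zt+16]
    print('px',c[i].round(1),'flange z',np.median(z[np.abs(z-zt)<6]).round(1),'rib top z',np.percentile(z,99).round(1), np.median(rib[:,2]).round(1))
    cn=max(cv2.findContours((l==i).astype(np.uint8),cv2.RETR_EXTERNAL,cv2.CHAIN_APPROX_NONE)[0],key=len)
    print('outline rect',rect(onplane(f,cn[:,0],zt)[:,:2]),'flange cloud',rect(q[np.abs(z-zt)<5][:,:2]),'rib cloud',rect(rib[:,:2]),rib[:,:2].mean(0).round(1))
E
python3 - <<'E'
from m import *
from scipy.spatial.transform import Rotation as R
cover(load('wrist'),44,np.array([538,-156])); cover(load('top'),44,np.array([538,-156])); cover(load('side'),44,np.array([538,-156]))
# bay / chassis in side+top: plate corners & dark pad
for n in('top','side'):
    f=load(n);P=cloud(f);im=f['image']
    w=((P[...,2]>-6)&(P[...,2]<80)&(P[...,1]>60)&(P[...,1]<360)&(P[...,0]>380)&(P[...,0]<780)&(im.min(2)>130)).astype(np.uint8)
    k,l,st,c=cv2.connectedComponentsWithStats(w); i=1+np.argmax(st[1:,4])
    hull=cv2.convexHull(np.argwhere(l==i)[:,::-1].astype(np.int32))
    print(n,'plate',cv2.minAreaRect(onplane(f,hull[:,0],3)[:,:2].astype(np.float32)))
    d=((im.max(2)<75)&(P[...,2]>10)&(P[...,2]<30)&(P[...,1]>60)&(P[...,1]<360)&(P[...,0]>380)&(P[...,0]<780)).astype(np.uint8)
    k,l,st,c=cv2.connectedComponentsWithStats(d)
    for i in range(1,k):
        if st[i,4]>40: print('dark',c[i],st[i,4],P[l==i].mean(0).round(1),cv2.minAreaRect(P[l==i][:,:2].astype(np.float32)))
s=read_state(); print(R.from_quat(s['ee_rot'],scalar_first=True).as_matrix().round(4).tolist())
E
```

```text
px [255.7 155.1] flange z 43.7 rib top z 70.8 69.5
outline rect [ 539.4 -163.9   42.3   67.4  -50.8] flange cloud [ 539.4 -164.    42.4   68.   -50.7] rib cloud [ 538.9 -163.8   12.3   39.5  -50. ] [ 538.2 -163.5]
px [ 90.5 222.6] flange z 43.8 rib top z 88.7 73.9
outline rect [476.7 596.4  51.9 256.9 -21.4] flange cloud [465.3 592.9   6.8 233.  -29.2] rib cloud [474.1 590.5  36.2 253.8 -20.7] [478.9 588.5]
px [335.3  76.3] flange z 44.2 rib top z 85.3 71.4
outline rect [ 436.4 -617.7  139.4  182.8  -19.1] flange cloud [ 432.7 -592.3   77.5  156.8  -17.9] rib cloud [ 431.1 -595.4   81.5  157.9  -16.4] [ 420.6 -589.9]
top plate ((501.85235595703125, 195.21514892578125), (232.19007873535156, 200.9957275390625), 9.253292083740234)
dark [200.84117647 208.30588235] 170 [518.9 197.1  19.5] ((516.3861694335938, 196.91600036621094), (69.91486358642578, 46.625640869140625), 21.959806442260742)
side plate ((449.65838623046875, 187.19973754882812), (125.837890625, 201.67562866210938), 10.286782264709473)
dark [236.3877551 234.7755102] 49 [587.1 138.6  20.1] ((586.9481201171875, 138.1510772705078), (19.87594985961914, 16.968311309814453), 17.99575424194336)
dark [271.95652174 237.34782609] 46 [490.  123.9  19.8] ((490.32843017578125, 121.68933868408203), (16.500638961791992, 17.44143295288086), 13.242898941040039)
dark [254.96685083 257.97513812] 362 [519.  198.3  19.6] ((520.0164794921875, 199.81700134277344), (82.42432403564453, 57.1058464050293), 12.693490982055664)
dark [253.15116279 268.86046512] 86 [516.5 228.3  13.7] ((512.8756103515625, 228.82748413085938), (107.58531951904297, 8.11970043182373), 8.646065711975098)
dark [248.51648352 289.64285714] 182 [511.7 292.9  20.5] ((512.07177734375, 293.4956359863281), (139.69219970703125, 5.882129192352295), 9.976648330688477)
[[-0.6455, 0.7638, -0.0008], [0.7638, 0.6455, -0.0007], [-0.0, -0.0011, -1.0]]
```

```bash
python3 -m creep '[[0,0,-0.015,2,-6,-50,1],[0,0,-0.015,2,-6,-100,1],[0,0,-0.015,2,-6,-130,1],[0,0,-0.015,2,-6,-130,1],[0,0,-0.015,2,-6,-130,1]]'
python3 - <<'E'
from m import *
s=read_state(); print(s['q'],s['position'])
f=grab('wrist'); save(f,'d.png'); cover(f,44,np.array([539,-164]))
from scipy.spatial.transform import Rotation as R
Rm=R.from_quat(s['ee_rot'],scalar_first=True).as_matrix(); print(np.degrees(np.arctan2(Rm[1,0],Rm[0,0])))
E
```

```text
t: 2.58
position: [541.1, -163.0, 151.2]
ee_rot: [0.001, 0.426, 0.904, 0.0]
force: [-0.9, -0.8, 1.4]
grip_width: 85.6
finger_force: 0.0
[ 0.59330803  0.61047751 -0.53765563  1.75110603  0.38949036  0.88499184
  0.57497005] [ 541.1212105  -163.02482097  151.16095233]
px [255.4 178.9] flange z 43.6 rib top z 70.6 69.5
outline rect [ 539.  -163.6   42.8   67.6  -50.6] flange cloud [ 539.4 -163.6   42.8   68.7  -51.2] rib cloud [ 539.  -163.7   12.2   39.6  -50.9] [ 538.  -162.8]
129.51080867805533
```

View pics/d.png

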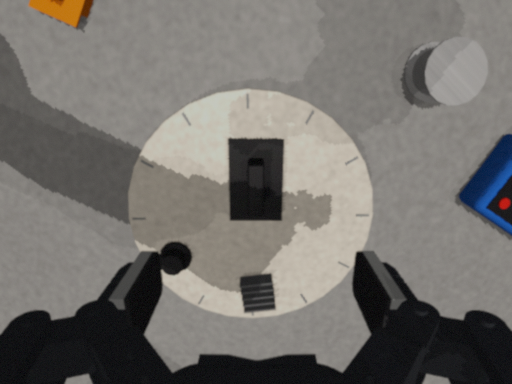

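The wrist view shows the cover at (256,179), centred between the jaws, with the dial (175,257) and the heat sink (257,292) clear of the fingers. Both heights agree: flange top at 43.6 mm, rib top at 69.5 mm. Descending and gripping.

```bash
python3 -m creep '[[0,0,0,-1,0,-40,1],[0,0,0,-1,0,-70,1],[0,0,0,-1,0,-86,1],[0,0,0,-1,0,-86,1],[0,0,0,-1,0,-86,0],[0,0,0,-1,0,-86,-0.4],[0,0,0,-1,0,-86,-1],[0,0,0,-1,0,-86,-1],[0,0,0,-1,0,-86,-1],[0,0,0,-1,0,-86,-1]]'
python3 -m creep '[[0,0,0,0,0,0,-1],[0,0,0,0,0,0,-1],[0,0,0,0,0,0,-1]]'
```

```text
t: 3.88
position: [539.1, -162.5, 63.7]
ee_rot: [-0.0, 0.426, 0.905, -0.0]
force: [0.6, 0.7, -0.4]
grip_width: -0.2
finger_force: 0.0
t: 4.25
position: [539.1, -162.5, 63.7]
ee_rot: [-0.0, 0.426, 0.905, -0.0]
force: [0.4, 0.2, 0.3]
grip_width: 0.0
finger_force: 0.0
```

```bash
python3 - <<'E'
from h import *
f=grab('wrist'); g=grab('side');h=grab('top')
A=cv2.resize(f['image'],(400,300)); B=cv2.resize(g['image'][115:190,225:325],(400,300),interpolation=cv2.INTER_CUBIC)
C=cv2.resize(h['image'][155:230,260:360],(400,300),interpolation=cv2.INTER_CUBIC)
cv2.imwrite('pics/e.png',np.vstack([np.hstack([A,B]),np.hstack([C,C*0])])[:,:,::-1])
E
```

```text
(no output)
```

View pics/e.png

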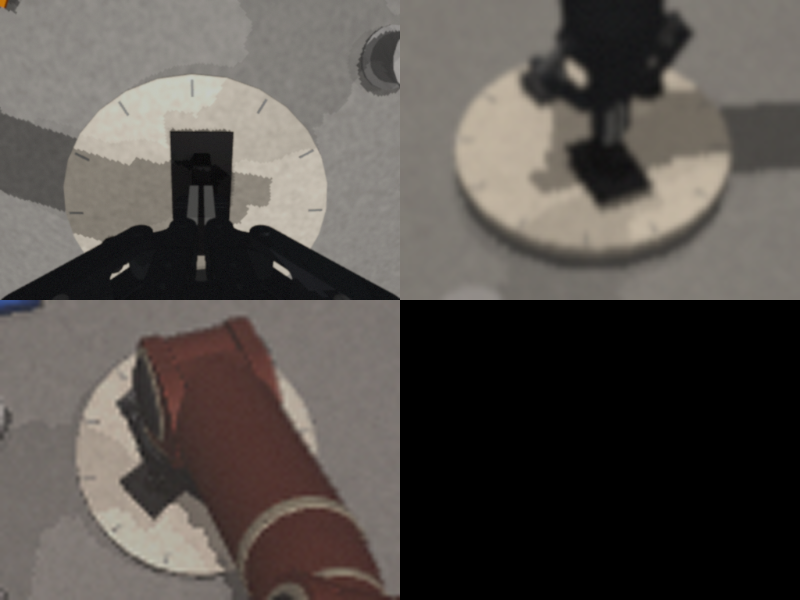

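The jaws appear to straddle the rib (wrist panel about (202,170)), yet the width reads 0. A short lift will show which is true.

```bash
python3 -m creep '[[0,0,0,0,0,10,-1],[0,0,0,0,0,25,-1],[0,0,0,0,0,40,-1],[0,0,0,0,0,40,-1]]'
python3 - <<'E'
from h import *
s=read_state();print(s['q'],s['grip_width'],s['finger_force'],s['force'])
f=grab('wrist'); g=grab('side')
A=cv2.resize(f['image'][130:370,100:420],(400,300)); B=cv2.resize(g['image'][115:190,225:325],(400,300),interpolation=cv2.INTER_CUBIC)
cv2.imwrite('pics/f.png',np.hstack([A,B])[:,:,::-1])
E
```

```text
t: 4.9
position: [540.4, -162.7, 105.7]
ee_rot: [0.002, 0.426, 0.905, 0.0]
force: [0.6, -0.5, -0.2]
grip_width: 0.2
finger_force: 0.0
[ 0.57090388  0.66611453 -0.50459522  1.79826844  0.43655298  0.78565909
  0.5347643 ] 0.1870018227307315 0.0 [ 0.5603053  -0.48589225 -0.21612053]
```

View pics/f.png

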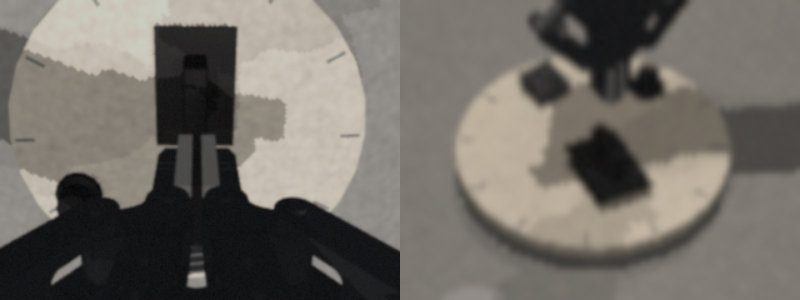

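```bash
python3 - <<'E'
from h import *
s=read_state();print(s['position'])
f=load('wrist');P=cloud(f)
for v in (238,242,246,252,260,270,280):
    print(v,[P[v,u].round(0).tolist() for u in (246,266)])
g=load('side');P=cloud(g)
for v in range(120,142,3): print(v,[P[v,u].round(0).tolist() for u in (274,278,281)])
def proj(f,p):
    T=np.linalg.inv(f['cam_to_world']);c=T[:3,:3]@p+T[:3,3];u=c[:2]/c[2];u=u*(1+float(f['k1'])*(u@u));return u*[f['K'][0,0],f['K'][1,1]]+f['K'][:2,2]
tip=s['position']-[0,0,17]
print('tip expected px wrist',proj(f,tip),'side',proj(g,tip), 'tcp',proj(f,s['position']),proj(g,s['position']))
E
```

```text
[ 539.09731624 -162.68786356  104.03864318]
238 [[529.0, -158.0, 123.0], [537.0, -153.0, 121.0]]
242 [[530.0, -159.0, 125.0], [537.0, -153.0, 125.0]]
246 [[530.0, -159.0, 128.0], [536.0, -153.0, 130.0]]
252 [[530.0, -158.0, 135.0], [537.0, -154.0, 133.0]]
260 [[530.0, -159.0, 140.0], [536.0, -153.0, 141.0]]
270 [[530.0, -158.0, 149.0], [536.0, -154.0, 148.0]]
280 [[530.0, -157.0, 157.0], [536.0, -154.0, 155.0]]
120 [[546.0, -139.0, 207.0], [536.0, -147.0, 202.0], [529.0, -156.0, 196.0]]
123 [[548.0, -148.0, 188.0], [536.0, -146.0, 192.0], [529.0, -153.0, 187.0]]
126 [[547.0, -145.0, 179.0], [537.0, -152.0, 175.0], [530.0, -160.0, 170.0]]
129 [[547.0, -146.0, 167.0], [537.0, -152.0, 164.0], [528.0, -156.0, 162.0]]
132 [[547.0, -148.0, 153.0], [537.0, -153.0, 151.0], [529.0, -162.0, 145.0]]
135 [[547.0, -146.0, 143.0], [537.0, -154.0, 139.0], [529.0, -163.0, 132.0]]
138 [[548.0, -151.0, 127.0], [537.0, -156.0, 125.0], [547.0, -256.0, 32.0]]
141 [[566.0, -238.0, 31.0], [554.0, -240.0, 32.0], [544.0, -242.0, 32.0]]
tip expected px wrist [256.56044987 225.31590032] side [277.4991802 145.5458486] tcp [256.60399136 238.93596465] [277.59397651 141.46338059]
```

Measured from both the wrist and side views, the closed fingertips are at z≈121 mm while the state's TCP is at z≈105. The tips therefore stand about 17 mm *above* the reported TCP height, 34 mm higher than the description implies, while the horizontal position is right. The jaws closed above the rib and nothing was disturbed. I'll go by the measured tip height: reopen, descend to a reported z of about 32, and grip.

```bash
python3 -m creep '[[0,0,0,0,0,0,1],[0,0,0,0,0,0,1],[0,0,0,0,0,0,1],[0,0,0,0,0,0,1],[0,0,0,0,0,0,1],[0,0,0,0,0,-20,1],[0,0,0,0,0,-40,1],[0,0,0,0,0,-55,1],[0,0,0,0,0,-65,1],[0,0,0,0,0,-72,1],[0,0,0,0,0,-72,1]]'
```

```text
t: 6.38
position: [539.0, -162.5, 31.4]
ee_rot: [-0.0, 0.426, 0.905, -0.0]
force: [0.7, -1.1, -0.8]
grip_width: 85.6
finger_force: 0.0
```

```bash
python3 -m creep '[[0,0,0,0,0,0,0.3],[0,0,0,0,0,0,-0.2],[0,0,0,0,0,0,-0.5],[0,0,0,0,0,0,-1],[0,0,0,0,0,0,-1],[0,0,0,0,0,0,-1],[0,0,0,0,0,0,-1]]'
```

```text
t: 7.25
position: [540.4, -162.5, 33.0]
ee_rot: [0.001, 0.426, 0.905, 0.0]
force: [0.3, 0.3, 5.4]
grip_width: 11.0
finger_force: 60.3
```

```bash
python3 -m creep '[[0,0,0,0,0,15,-1],[0,0,0,0,0,45,-1],[0,0,0,0,0,90,-1],[0,0,0,0,0,140,-1],[0,0,0.1,10,40,190,-1],[0,0,0.25,20,85,190,-1],[0,0,0.4,30,130,190,-1],[0,0,0.55,40,175,190,-1],[0,0,0.7,50,220,190,-1],[0,0,0.82,58,265,190,-1],[0,0,0.94,65,315,190,-1],[0,0,1.04,70,360,190,-1]]'; python3 -m creep '[[0,0,0,0,16,0,-1],[0,0,0,0,16,0,-1],[0,0,0,0,16,0,-1],[0,0,0,0,16,0,-1]]'
python3 - <<'E'
from h import *
s=read_state();print(s['q'],s['grip_width'],s['finger_force'],s['force'])
f=grab('wrist'); save(f,'g.png')
E
```

```text
t: 8.75
position: [608.9, 198.9, 222.2]
ee_rot: [-0.0, -0.082, 0.997, -0.0]
force: [0.1, -0.4, -0.7]
grip_width: 11.0
finger_force: 59.3
t: 9.25
position: [609.7, 211.0, 221.7]
ee_rot: [0.0, -0.078, 0.997, -0.001]
force: [-0.0, -0.4, -0.5]
grip_width: 11.1
finger_force: 59.2
[ 0.06163703  0.72158974 -0.81370368  1.42002964  0.53631764  1.2294819
  0.92091979] 11.072673056391949 59.24733297271473 [-0.04440945 -0.38319496 -0.4978105 ]
```

View pics/g.png

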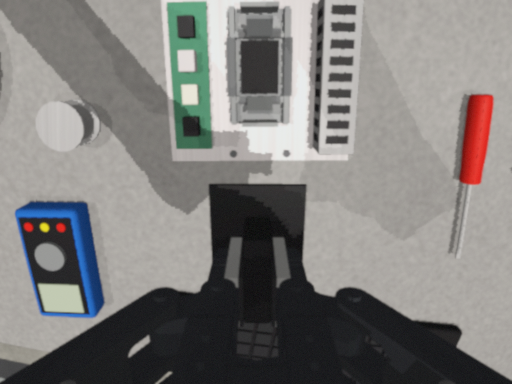

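The cover is held squarely in the jaws (flange front edge at row 184, columns 209–305). The bay is at (259,67), the pad is the dark rectangle, and the side walls are at columns ~232 and ~287. Next I'll measure the bay and the cover in the hand.

```bash
cat > b.py <<'E'
from m import *
def bay(f,c0=np.array([519,198])):
    P=cloud(f);im=f['image'];z=P[...,2];near=np.hypot(P[...,0]-c0[0],P[...,1]-c0[1])<70
    def R(q): (cx,cy),(w,h),a=cv2.minAreaRect(q[:,:2].astype(np.float32)); return np.round([cx,cy,w,h,a],1)
    def comp(m):
        k,l,st,c=cv2.connectedComponentsWithStats(cv2.morphologyEx(m.astype(np.uint8),cv2.MORPH_OPEN,np.ones((3,3),np.uint8)));i=1+np.argmax(st[1:,4]);return l==i
    d=comp((im.max(2)<60)&near&(z>12)&(z<28)); q=P[d]; zp=np.median(q[:,2])
    cn=max(cv2.findContours(d.astype(np.uint8),cv2.RETR_EXTERNAL,cv2.CHAIN_APPROX_NONE)[0],key=len)[:,0]
    print('pad px',cn.mean(0).round(1),'z',zp.round(1),'rect',R(onplane(f,cn,zp)))
    w=near&(z>12)&(z<70)&(np.abs(P[...,1]-c0[1])<55); q=P[w&(z>14)]
    a=np.radians(9.3);u=(q[:,:2]-c0)@np.array([[np.cos(a),-np.sin(a)],[np.sin(a),np.cos(a)]])
    for lo,hi in((14,19),(24,29),(29,36),(36,50),(50,60)):
        k=(q[:,2]>lo)&(q[:,2]<hi)&(np.abs(u[:,1])<40); 
        if k.sum()>5: print('z',lo,hi,k.sum(),'u',np.percentile(u[k,0],[1,99]).round(1),'v',np.percentile(u[k,1],[1,99]).round(1))
E
python3 - <<'E'
from b import *
f=load('wrist'); bay(f)
for n in('top','side'): g=grab(n); print(n); bay(g)
f=load('wrist');P=cloud(f);z=P[...,2]
for v in(186,192,200): print(v,[P[v,u].round(1).tolist() for u in(214,235,280,300)])
fl=P[190:230,205:310].reshape(-1,3); zf=np.median(fl[(fl[:,2]>150)][:,2]); print('flange z',zf)
m=(np.abs(z-zf)<6)&(np.arange(384)[:,None]<235); e=np.argwhere(m)
# front edge and side edges
pts=[]; 
for v in range(190,232): 
    c=np.flatnonzero(m[v,190:325])+190
    if len(c): pts.append((v,c.min()-.5,c.max()+.5))
pts=np.array(pts); L=onplane(f,pts[:,[1,0]],zf);Rr=onplane(f,pts[:,[2,0]],zf)
for nm,l in(('L',L),('R',Rr)): p=np.polyfit(l[:,0],l[:,1],1); print(nm,'yaw',np.degrees(np.arctan(p[0])),'pt',l.mean(0))
fr=[(u,np.flatnonzero(m[170:,u])[0]+170-.5) for u in range(218,298)]; F=onplane(f,fr,zf);p=np.polyfit(F[:,1],F[:,0],1);print('front slope',np.degrees(np.arctan(p[0])),F.mean(0),read_state()['position'])
E
```

```text
pad px [259.3  66.1] z 19.6 rect [517.  196.8  49.2  34.4   9.8]
z 14 19 541 u [-55.5  26. ] v [-25.1  24.1]
z 24 29 955 u [-55.5  32.4] v [-32.5  31.5]
z 29 36 160 u [-55.7  51. ] v [-29.5  28.5]
z 36 50 940 u [-58.5  54.8] v [-17.9  16.6]
z 50 60 362 u [-45.   40.8] v [-12.2  10.7]
top
pad px [200.7 209. ] z 19.7 rect [516.3 196.6  36.3  45.   89.4]
z 14 19 122 u [-59.9  51.7] v [-28.5  32.1]
z 24 29 73 u [-58.2  51.3] v [-31.6  32.3]
z 29 36 29 u [-59.3  54.4] v [-31.3  32.2]
z 36 50 65 u [-59.6  55.2] v [-15.9  16.4]
z 50 60 19 u [-56.   41.2] v [-9.3 12.1]
side
pad px [255.  257.8] z 20.3 rect [517.7 198.5  50.7  37.   13.5]
z 14 19 167 u [-57.4  54.5] v [-28.   33.3]
z 24 29 131 u [-56.2  55.3] v [-32.3  32.8]
z 29 36 39 u [-57.1  55.9] v [-29.5  31.6]
z 36 50 104 u [-57.   56.2] v [-17.4  19.9]
z 50 60 47 u [-42.8  42.4] v [-12.1  12.7]
186 [[578.8, 185.5, 233.3], [577.8, 194.7, 231.7], [574.4, 214.6, 232.4], [573.0, 223.4, 232.5]]
192 [[581.7, 185.7, 232.8], [580.2, 195.1, 233.0], [577.0, 215.0, 233.2], [576.3, 224.2, 230.9]]
200 [[585.3, 186.2, 233.5], [584.1, 195.6, 232.6], [581.2, 215.8, 231.8], [579.4, 224.6, 233.0]]
flange z 232.37802317221127
L yaw 9.015664324323577 pt [591.15493531 184.76526499 232.37802317]
R yaw 8.457122882068502 pt [584.34306301 227.82063644 232.37802317]
front slope -8.983751976759846 [574.86449072 204.44123244 232.37802317] [609.40449296 212.22059447 221.77494795]
```

The pad is at z=19.6 (wrist), 19.7 (top) and 20.3 (side). The bay centre is about (517, 197), yaw 9.4°. The cover in the hand is at (609.0, 209.8), yaw 8.8°, with its underside about 3.4 mm below the reported TCP. Moving over the bay and down to just above the guides.

```bash
python3 -m creep '[[0,0,0.01,-40,-6,0,-1],[0,0,0.01,-80,-11,0,-1],[0,0,0.01,-92,-13,0,-1],[0,0,0.01,-92,-13,-40,-1],[0,0,0.01,-92,-13,-80,-1],[0,0,0.01,-92,-13,-120,-1],[0,0,0.01,-92,-13,-145,-1],[0,0,0.01,-92,-13,-145,-1],[0,0,0.01,-92,-13,-145,-1]]'
python3 - <<'E'
from h import *
s=read_state();print(s['q'],s['position'],s['force'])
f=grab('wrist');g=grab('side');h=grab('top')
A=cv2.resize(f['image'],(400,300));B=cv2.resize(g['image'][205:295,200:320],(400,300),interpolation=cv2.INTER_CUBIC);C=cv2.resize(h['image'][175:253,165:269],(400,300),interpolation=cv2.INTER_CUBIC)
D=cv2.resize(f['image'][120:270,156:356],(400,300),interpolation=cv2.INTER_CUBIC)
cv2.imwrite('pics/i.png',np.vstack([np.hstack([A,B]),np.hstack([C,D])])[:,:,::-1])
E
```

```text
t: 10.52
position: [518.3, 201.1, 77.8]
ee_rot: [0.001, -0.085, 0.996, 0.001]
force: [0.9, 0.5, 0.1]
grip_width: 10.8
finger_force: 59.2
[ 0.03595983  0.75732559 -0.7266295   1.83859196  0.681084    0.81065386
  0.69496588] [518.26378615 201.11613866  77.76182687] [0.93995519 0.52062325 0.1478772 ]
```

View pics/i.png

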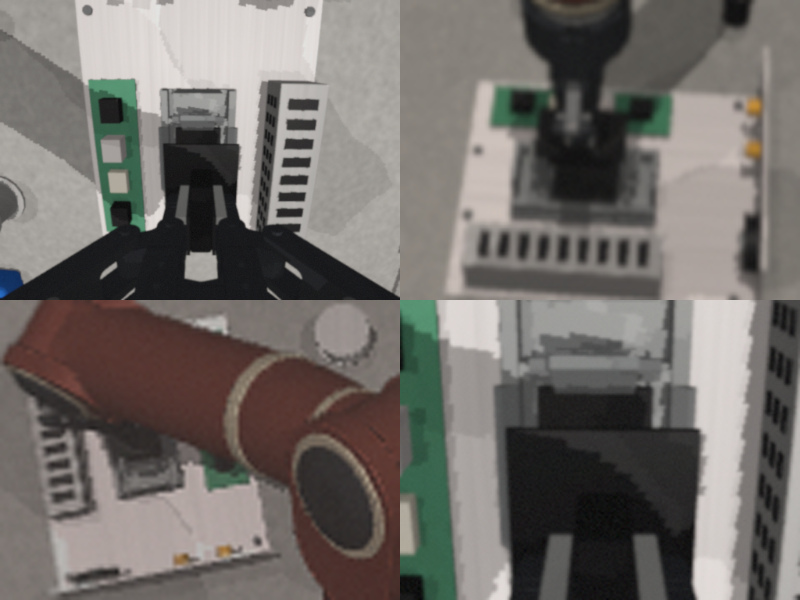

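The cover hovers over the bay with its long axis aligned. In the enlarged wrist crop the cover's centre is at column ~604 and the bay's about 595, so there may be a few mm of offset to +y. I'll measure that.

```bash
cat > c.py <<'E'
from h import *
f=load('wrist');P=cloud(f);z=P[...,2]
zf=np.median(P[188:198,220:245,2]);print('flange z',zf)
m=np.abs(z-zf)<6
R=[];F=[]
for v in range(192,228):
    c=np.flatnonzero(m[v,195:320])+195; R.append((v,c.min()-.5,c.max()+.5))
R=np.array(R);L=onplane(f,R[:,[1,0]],zf);Q=onplane(f,R[:,[2,0]],zf)
F=onplane(f,[(u,np.flatnonzero(m[170:,u])[0]+169.5) for u in range(220,295)],zf)
yaw=[np.polyfit(l[:,0],l[:,1],1)[0] for l in(L,Q)];print('yaw',np.degrees(np.arctan(yaw)),'front',-np.degrees(np.arctan(np.polyfit(F[:,1],F[:,0],1)[0])))
a=np.radians(9.4);e=np.array([np.cos(a),np.sin(a)]);n=np.array([-e[1],e[0]]);b=np.array([517.1,197.0])
v=(np.median((L[:,:2]-b)@n)+np.median((Q[:,:2]-b)@n))/2
u=np.median((F[:,:2]-b)@e)+34.5
print('cover rel bay u,v',u,v,'widths',np.median((Q[:,:2]-b)@n)-np.median((L[:,:2]-b)@n), 'shift xy',-(u*e+v*n))
# bay features visible: walls/clip
q=P[(z>12)&(z<60)];uv=(q[:,:2]-b)@np.c_[e,n]
for lo,hi in((24,29),(36,50),(50,60)):
    k=(q[:,2]>lo)&(q[:,2]<hi)&(np.abs(uv[:,1])<40)&(uv[:,0]<-20)&(uv[:,0]>-70);print(lo,hi,k.sum(),np.percentile(uv[k,0],[1,99]).round(1),np.percentile(uv[k,1],[1,99]).round(1))
E
python3 c.py
```

```text
flange z 88.3515910388422
yaw [9.75143056 9.23545838] front 9.676936678689712
cover rel bay u,v 0.8569128159373847 2.5232864128373933 widths 43.64108280477555 shift xy [-0.43328815 -2.62936024]
24 29 413 [-57.2 -20.1] [-31.9  31.8]
36 50 837 [-57.1 -29.3] [-17.   17.1]
50 60 429 [-42.9 -37.3] [-11.6  11.5]
```

```bash
python3 -m creep '[[0,0,0,-0.5,-2.5,0,-1],[0,0,0,-0.5,-2.5,-15,-1],[0,0,0,-0.5,-2.5,-30,-1],[0,0,0,-0.5,-2.5,-36,-1],[0,0,0,-0.5,-2.5,-36,-1]]'
python3 - <<'E'
from h import *
grab('wrist')
E
python3 c.py
```

```text
t: 11.3
position: [516.3, 198.0, 39.9]
ee_rot: [-0.001, -0.085, 0.996, -0.0]
force: [0.2, 0.5, -1.6]
grip_width: 10.8
finger_force: 59.3
flange z 50.69024762919591
yaw [9.8233765  9.24487343] front 10.179583657607079
cover rel bay u,v -7.993628960691979 -0.2710097140670893 widths 43.6060150409901 shift xy [7.84202888 1.57293778]
24 29 569 [-57.1 -20.2] [-31.7  31.9]
36 50 1428 [-57.1 -20.5] [-21.2  19.8]
50 60 3482 [-42.9 -20.3] [-21.6  20.9]
```

The lateral offset is now -0.3 mm. The u figure is contaminated by the clip guide, which is at flange height. Pressing down in small steps.

```bash
python3 -m creep '[[0,0,0,0,0,-3,-1],[0,0,0,0,0,-6,-1],[0,0,0,0,0,-8,-1],[0,0,0,0,0,-8,-1]]'; python3 -m creep '[[0,0,0,0,0,-2,-1],[0,0,0,0,0,-4,-1],[0,0,0,0,0,-4,-1]]';  python3 -m creep '[[0,0,0,0,0,-2,-1],[0,0,0,0,0,-4,-1],[0,0,0,0,0,-4,-1]]'
```

```text
t: 11.85
position: [517.2, 198.6, 33.5]
ee_rot: [0.001, -0.085, 0.996, 0.0]
force: [0.2, -0.4, 5.1]
grip_width: 10.9
finger_force: 60.0
t: 12.22
position: [517.5, 198.9, 29.9]
ee_rot: [0.001, -0.085, 0.996, 0.001]
force: [0.2, 0.7, 6.2]
grip_width: 10.9
finger_force: 60.6
t: 12.6
position: [517.8, 199.2, 26.4]
ee_rot: [0.002, -0.085, 0.996, 0.001]
force: [-0.6, -0.1, 10.1]
grip_width: 11.2
finger_force: 61.1
```

```bash
python3 -m creep '[[0,0,0,0,0,-1.5,-1],[0,0,0,0,0,-3,-1],[0,0,0,0,0,-3,-1]]'; python3 -m creep '[[0,0,0,0,0,-1,-1],[0,0,0,0,0,-2,-1],[0,0,0,0,0,-2,-1]]'
```

```text
t: 12.98
position: [517.1, 198.9, 22.2]
ee_rot: [0.001, -0.085, 0.996, 0.001]
force: [-0.0, 1.1, 5.6]
grip_width: 10.6
finger_force: 60.2
t: 13.35
position: [517.1, 198.9, 20.3]
ee_rot: [0.001, -0.085, 0.996, 0.001]
force: [-0.0, 0.4, 7.3]
grip_width: 10.9
finger_force: 60.4
```

```bash
python3 -m creep '[[0,0,0,0,0,-1,-1],[0,0,0,0,0,-1.5,-1],[0,0,0,0,0,-1.5,-1],[0,0,0,0,0,-1.5,-1]]'
python3 - <<'E'
from h import *
f=grab('wrist');g=grab('side');s=read_state();print(s['position'],s['force'])
D=cv2.resize(f['image'][100:280,136:376],(400,300),interpolation=cv2.INTER_CUBIC);B=cv2.resize(g['image'][205:295,200:320],(400,300),interpolation=cv2.INTER_CUBIC)
cv2.imwrite('pics/j.png',np.hstack([D,B])[:,:,::-1])
P=cloud(f)
print('flange z',[np.median(P[v:v+5,a:b,2]).round(1) for v in(200,210,220) for a,b in((218,232),(282,296))])
E
```

```text
t: 13.85
position: [517.1, 198.9, 19.3]
ee_rot: [0.001, -0.085, 0.996, 0.001]
force: [-0.2, 0.9, 8.9]
grip_width: 10.9
finger_force: 60.9
[517.0805022  198.90227655  19.26005487] [-1.39010519 -0.12557349  9.78083791]
flange z [np.float64(nan), np.float64(30.0), np.float64(30.0), np.float64(nan), np.float64(nan), np.float64(30.0)]
```

View pics/j.png

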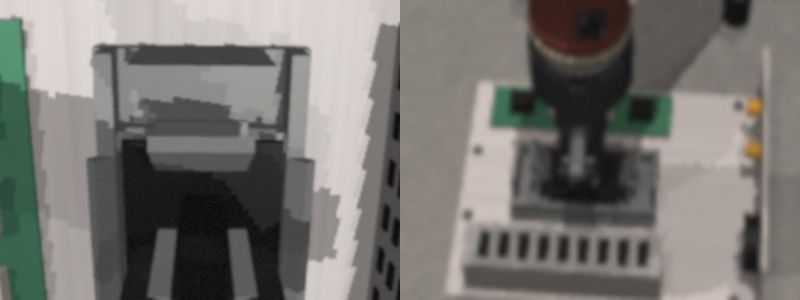

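The cover sits under the near clip nose (crop about (200,150)). The flange top is at 30.0 mm, below the nose underside at 32.5 mm, and the push is about 9.5 N. I'll press slightly further for margin and check the far clip numerically.

```bash
python3 -m creep '[[0,0,0,0,0,-0.7,-1],[0,0,0,0,0,-0.7,-1],[0,0,0,0,0,-0.7,-1],[0,0,0,0,0,-0.7,-1]]'
python3 - <<'E'
from h import *
a=np.radians(9.4);e=np.array([np.cos(a),np.sin(a)]);n=np.array([-e[1],e[0]]);b=np.array([517.1,197.0])
f=grab('side');P=cloud(f);q=P[(P[...,2]>35)&(P[...,2]<62)];uv=(q[:,:2]-b)@np.c_[e,n]
for lo,hi in((35,42),(42,50),(50,57)):
  for s in(1,-1):
    k=(q[:,2]>lo)&(q[:,2]<hi)&(np.abs(uv[:,1])<14)&(uv[:,0]*s>25)&(uv[:,0]*s<70)
    if k.sum(): print(lo,s,k.sum(),np.percentile(uv[k,0]*s,[2,50,98]).round(1))
F=[read_state()['force'][2]];print(F)
E
```

```text
t: 14.45
position: [517.1, 198.9, 18.8]
ee_rot: [0.001, -0.085, 0.996, 0.0]
force: [-0.8, 0.1, 10.7]
grip_width: 10.9
finger_force: 61.1
35 1 24 [30.1 36.2 58.6]
35 -1 19 [26.7 30.3 54.9]
42 1 25 [32.5 36.4 57.3]
42 -1 24 [29.5 33.7 55.3]
50 1 22 [38.1 41.5 44.6]
50 -1 17 [34.7 37.5 40.5]
[np.float64(11.82016397286432)]
```

Both clips are where they stood before insertion: their guide tops are at 44.6 and 40.5 mm now, against 44.4 and 40.8 in the earlier side view. Both are back at rest over the flange, and the push is about 11 N. Handing in.

```bash
python3 -c "
from bench import arm
print(arm.close_job())"
```

```text
the job is handed in; nothing more can be done
None
```

The cover is in the fuse bay with both clips measured back at rest over its ends, and I handed the job in with the gripper still pressing it at about 11 N; the hand-in gave no verdict.

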